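Close a meal carrier: seat the cover, snap the cap on and keep pressing

ROBOT

A 7-joint arm with a two-finger parallel gripper is mounted at the origin on the work surface. World frame = base frame: x ahead of the robot, y to its left, z up, the work surface at z = 0. Lengths are in mm, angles in rad, forces in N, time in s.
With the tool pointing down it reaches from about 400 to 875 mm from the base axis. Payload 4.4 kg.
Tool frame: the origin (TCP) lies at the very end of the fingers, on their centre line; the grasp point (between the pads) lies 19 mm behind it; y points along the fingers, z is the direction in which the jaws open and shut, and the axes are right-handed (so a half turn about y gives the same grasp; the last joint's range is limited). The gripper opens to 85 mm and grips with 20 to 120 N. Pads are 22 mm wide; open, the fingers measure 114 mm over their backs; the gripper's body (76 mm by 85 mm) begins 54 mm behind the grasp point. The pads swing forward as they close: fully open they stand 13 mm farther back than shut.
Start: joints at [1.055, 0.628, 0.038, 1.517, -0.027, 0.996, -0.02], TCP at [282.64, -585.349, 208.313] pointing down, gripper open.
Joint ranges: [-3.06, 3.06], [-0.37, 2.12], [-1.25, 1.32], [0.18, 2.47], [-1.1, 4.24], [0.23, 1.98], [-2.94, 2.94]. Speed limits (rad/s): [2.57, 2.57, 3.14, 3.14, 3.14, 3.14, 3.14].

INTERFACE

Orientations are given as [roll, pitch, yaw] about the fixed x, y, z axes, in that order (R = Rz(yaw) Ry(pitch) Rx(roll)).
In Python, from cell import read_state, get_image, finish_job gives the robot as it stands. The module is installed in compiled form; this text tells all that it offers.
- The arm moves only by the tool servo_tool, never from a script. Its argument "increments" is a list of rows, each an object of numbers: "dx", "dy", "dz": the shift along the world's x, y, z in cm; "ax", "ay", "az": the turn, a rotation vector about the world's x, y, z in rad; "claw": the closure, from -1 (fully open) to 1 (shut). A call has 1 to 8 rows; each row is the pose to reach, as a shift and turn from the pose commanded when the call began; what a row does not reach only later rows make up. A row lasts 1/12 s, in which the tool goes at most 41.7 mm and 7.16 degrees, less where a joint would pass 70% of its speed; a pose out of reach is approached as far as the arm can. A call with a gripper value outside its range is refused whole. The fingers move at their own pace and stop on an object; the grip force is fixed at half the most. Time passes only in rows, so rows that repeat a pose let the fingers close. It gives the time, the measured TCP pose, the force and the opening at its end, in the units of the state.
- read_state(): the state, without advancing time (a new reading comes with each control period).
- get_image(name): name is "scene" or "top" or "wrist"; returns a dict with "color" (420x560x3 uint8, red, green, blue), "fov_y" (degrees; the focal length in pixels is half the picture's height over the tangent of half this angle, whatever the lens; pixels are square), "cx", "cy" (the principal point, pixels), "R" (3x3) and "t" (3): a world point X has camera coordinates R X + t. Camera axes: x right, y down, z forward; pixel columns grow to the right and rows downward; lengths in mm; the calibration is good to about 2 mm. A picture is of the moment at which its call begins. There is no depth.
- finish_job(): hands the job in, once; it reports no verdict.
The state is a dict: "clock": time; "qpos": joint angles; "qd": joint speeds; "tau": joint torques, N m; "eef_pos": TCP position; "tool_rot": TCP orientation; "force": force on the tool from outside, world axes, zero at the start; "torque": the same for the moment, N m; "width": finger opening in mm.
Only numpy, scipy, OpenCV 4.12 (cv2) and the standard library are available. Lean on these libraries where they do the work, as an engineer would, in place of code of your own. Each camera call takes 0.05 s, during which the arm holds its last target.

TASK

The grey meal carrier has to go out closed: press its loose white cover down at both blue-dotted ends until it lies level, flush with the carrier's rim and caught under the end clips. Then pick up the red snap cap and push it straight down onto the stud in the middle of the cover, through the click and until it sits hard on the cover; do not let go or put anything down: the job finishes with the hand still on the cap, pressing it firmly down. Leave all the other things where they stand.

Things in the scene. Friction and masses are not known exactly. Their poses are not given: they have to be found in the camera images.
- carrier: Fixed grey meal carrier, an open box 196 x 152 mm (x, y) and 77 mm high with a 10 mm deep black grip on each short side. Origin at the centre of its underside, on the work surface; x along its long side, z up. A steel sprung clip, 40 mm long, sits inside each short end of its mouth, just below the rim.
- stud_seat (a point): Point on the axis of the carrier's stud at rim height, 77 mm above the work surface (axes as the carrier). The steel stud, 20 mm in diameter, stands fixed and upright, its top 27 mm above this point; the top 8 mm taper to 10 mm diameter. Four white sprung noses stick out 3 mm from it, centred 12.5 mm above this point.
- cover: Loose white cover: flange 150 x 110 x 5 mm, on it a raised panel 132 x 92 x 12 mm (17 mm in all), a 32 mm hole in the middle round the stud. Origin: centre of its underside; x along its long side. At the start it rests level on the two end clips in the carrier's mouth, its top about 14 mm above the rim; seated, its top is flush with the rim.
- cover_end_a (a point): Blue dot (20 mm) on the cover's top, 54 mm from its centre towards the cover's -x end; z up out of the top. About 7 to 15 N straight down here snaps this end 14 mm down past its clip, where it stays and the plate bottoms on a hard ledge; the other end stays up until pressed too. Seated, this point is level with stud_seat.
- cover_end_b (a point): The same blue dot at the cover's +x end, 108 mm from cover_end_a.
- cap_knob (a point): Centre of the knob of the loose red snap cap (62 mm tall, about 60 g), which stands upright on the work surface; z up along its axis. The knob is a plain round grip, 26 mm in diameter, 28 mm tall: its top is 14 mm above this point, the cap's shoulder (46 mm diameter) 14 mm below.
- cap_foot (a point): Centre of the red cap's flat underside, 48 mm below cap_knob: 50 mm diameter with a 22 mm bore, 8 mm long, opening into a wider hollow. Set on the stud it first stops on the noses, this point about 16 mm above stud_seat; about 9 to 15 N straight down snaps it over them, the force drops, and it lands on the seated cover, this point level with stud_seat.
- box_a: Bystander, to be left alone: lower of two stacked black meal boxes; origin at the centre of its underside.
- box_b: Bystander, to be left alone: upper one of the two stacked meal boxes; origin at the centre of its underside.
- box_c: Bystander, to be left alone: single black meal box; origin at the centre of its underside.
- sauce: Bystander, to be left alone: amber sauce bottle; origin at the centre of its underside.
- soup_jar: Bystander, to be left alone: soup jar; origin at the centre of its underside.
- cup: Bystander, to be left alone: blue cup; origin at the centre of its underside.
- spoon: Bystander, to be left alone: steel spoon; origin at the centre of its underside.
Not all that is in view belongs to the job. What is shaped like the part that bears cap_knob but green or purple is not meant.

How it is judged (in metres and radians):
On the way, in this order (a step that is already met when the one before it is completed fails the run):
1. the cover lies level and flush with the rim, both ends down, while the cap is still off the stud (z of each of cover_end_a, cover_end_b in the frame of stud_seat below 0.003 m and angle between cover_end_a's own z axis and vertical below 0.04 rad and distance between cap_knob and stud_seat above 0.075 m), for 0.2 s.
2. the cap has clicked over the stud's noses and sits upright on the cover (horizontal distance between cap_knob and stud_seat below 0.005 m and z of cap_knob in the frame of stud_seat below 0.0505 m and angle between cap_knob's own z axis and vertical below 0.07 rad and z of each of cover_end_a, cover_end_b in the frame of stud_seat below 0.003 m and angle between cover_end_a's own z axis and vertical below 0.04 rad), for 0.2 s.
At the end, for the whole second after the job is handed in: Cover seated (both end dots under 3 mm above the rim, tilt under 0.04 rad); cap clicked home (within 5 mm of the stud axis, under 2.5 mm off its seat, tilt under 0.07 rad) and pressed on the cover with more than 3 N, the fingers touching it with more than 1 N, all through the last second (all of step 2 and contact force between cap and cover above 3 N and contact force between the fingers and cap above 1 N); the arm keeps its last pose, push and grip.
It fails at once if one of the bystanders (meal boxes, sauce bottle, soup jar, cup, spoon) is moved more than 30 mm (distance of any of box_a, box_b, box_c, sauce, soup_jar, cup, spoon from where it was at the start of the episode above 0.03 m).
It also fails if it takes over 69 s, if anything falls off the work surface, if the arm or the gripper's body presses on something with over 40 N, if the wrist force passes 120 N, or if a joint passes its speed limit or range.

## Working session

There is one attempt and no reset: what is moved stays moved. The work goes in short steps, Python scripts to look and compute and a tool call to move; the robot and the scene stay as the last step left them, time stands still between calls to the robot, and variables do not carry over. Pictures are saved under pics/ and viewed, and the job is handed in when it is done.

Besides the shell and the picture viewer there is one more tool, called after ">>>" by a JSON object that holds its "name" and its "arguments". servo_tool: Moves the arm, as the interface text tells. Its arguments: {"type":"object","properties":{"increments":{"type":"array","items":{"type":"object","properties":{"dx":{"type":"number"},"dy":{"type":"number"},"dz":{"type":"number"},"ax":{"type":"number"},"ay":{"type":"number"},"az":{"type":"number"},"claw":{"type":"number"}}}}},"required":["increments"]}

```bash
mkdir -p pics; cat > h.py <<'E'
import numpy as np, cv2
from cell import read_state, get_image, finish_job
def snap(n,f):
    im=get_image(n); cv2.imwrite('pics/'+f+'.png',im['color'][:,:,::-1]); np.save('pics/'+f+'.npy',im,allow_pickle=True); return im
def load(f): return np.load('pics/'+f+'.npy',allow_pickle=True).item()
def ray(im,u,v):
    f=im['color'].shape[0]/2/np.tan(np.radians(im['fov_y'])/2)
    R=np.array(im['R']);t=np.array(im['t'])
    d=R.T@np.array([(u-im['cx'])/f,(v-im['cy'])/f,1]); return -R.T@t,d
def onz(im,u,v,z):
    c,d=ray(im,u,v); return c+d*(z-c[2])/d[2]
def proj(im,X):
    f=im['color'].shape[0]/2/np.tan(np.radians(im['fov_y'])/2)
    p=np.array(im['R'])@np.array(X,float)+np.array(im['t']); return f*p[0]/p[2]+im['cx'],f*p[1]/p[2]+im['cy']
def tri(a,pa,b,pb):
    c1,d1=ray(a,*pa);c2,d2=ray(b,*pb)
    s=np.linalg.lstsq(np.stack([d1,-d2],1),c2-c1,rcond=None)[0]
    p,q=c1+s[0]*d1,c2+s[1]*d2; return (p+q)/2,np.linalg.norm(p-q)
E
python3 - <<'E'
from h import *
for n in ['scene','top','wrist']:
    im=snap(n,n+'0'); print(n,im['fov_y'],-np.array(im['R']).T@im['t'])
print(read_state())
E
```

```text
scene 52.41220765152742 [1424.31171793   44.38696754  820.25494432]
top 53.38070754340589 [ 425.19934173   19.21028078 1138.39746961]
wrist 70.19445420777676 [ 351.17920592 -551.35805523  373.77126689]
{'clock': 0.15, 'qpos': array([ 1.05521109,  0.62911802,  0.03843313,  1.51811212, -0.02699167,
        0.9962953 , -0.01999625]), 'qd': array([ 0.00185168, -0.00275391, -0.00230548, -0.00014882, -0.00033992,
        0.00079161, -0.00011342]), 'tau': array([ 1.91775151e-03, -5.63799262e+01,  1.22776888e+00, -1.93651128e+01,
        1.11138404e-02,  7.38439907e-03,  4.01039756e-06]), 'eef_pos': array([ 282.42475883, -584.8924541 ,  207.61859587]), 'tool_rot': array([-1.57221186e+00, -3.01642838e-06, -2.69178619e+00]), 'force': array([-0.27386771,  0.23600145, -0.68780095]), 'torque': array([-0.00893026,  0.02617032, -0.00495664]), 'width': 85.53936127520547}
```

View pics/scene0.png

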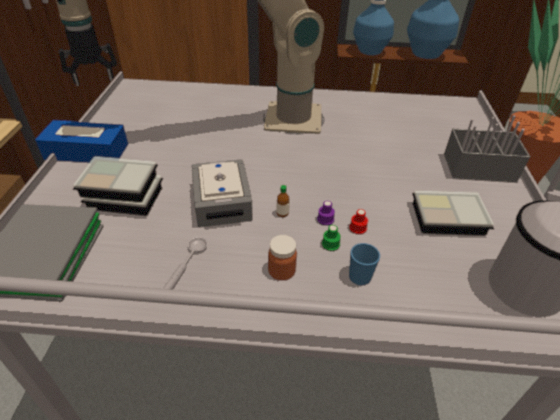

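View pics/top0.png

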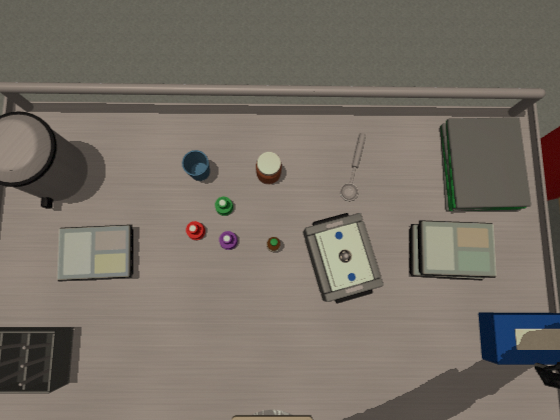

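View pics/wrist0.png

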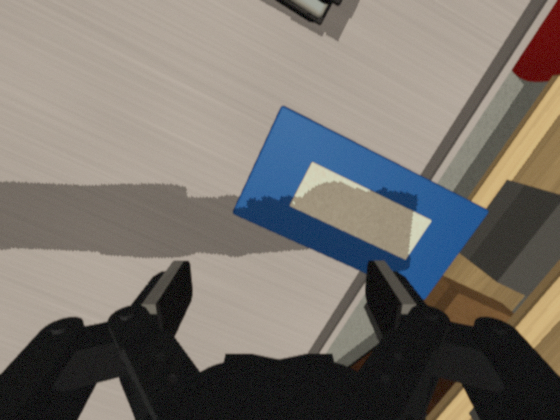

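The scene view shows the carrier at about (221,191) with its blue dots. There are three caps: red (360,222), green (332,238) and purple (327,213). In the top view they are at red (195,230), green (224,206) and purple (228,240), with the carrier at (343,257). The red one fits the description, so next I'll measure it and enlarge a crop to confirm.

```bash
python3 - <<'E'
from h import *
def blobs(im,m,mn=8):
    n,l,s,c=cv2.connectedComponentsWithStats(m.astype(np.uint8)); return [(c[i].round(2),s[i].tolist()) for i in range(1,n) if s[i][4]>=mn]
S=load('scene0');T=load('top0')
for n,im,box in (('scene',S,(185,150,255,225)),('top',T,(300,210,385,305))):
    hsv=cv2.cvtColor(im['color'],cv2.COLOR_RGB2HSV)
    h,s,v=[hsv[...,i].astype(int) for i in range(3)]
    blue=(h>100)&(h<130)&(s>120)&(v>60)
    for c,st in blobs(im,blue):
        if box[0]<c[0]<box[2] and box[1]<c[1]<box[3]: print(n,'blue',c,st,onz(im,*c,91).round(1))
    red=((h<6)|(h>174))&(s>180)&(v>90)
    for c,st in blobs(im,red,30):
        if 150<c[0]<400: print(n,'red',c,st,onz(im,*c,34).round(1))
a=cv2.resize(S['color'][185:265,300:400],None,fx=5,fy=5,interpolation=cv2.INTER_CUBIC)[:, :, ::-1]
b=cv2.resize(T['color'][190:260,180:250],None,fx=4,fy=4,interpolation=cv2.INTER_CUBIC)[:, :, ::-1]
c=np.zeros((400,780,3),np.uint8);c[:,:500]=a;c[:280,500:]=b;cv2.imwrite('pics/crop.png',c)
a=cv2.resize(S['color'][150:230,180:260],None,fx=5,fy=5,interpolation=cv2.INTER_CUBIC)[:, :, ::-1]
b=cv2.resize(T['color'][210:305,300:390],None,fx=4,fy=4,interpolation=cv2.INTER_CUBIC)[:, :, ::-1]
c=np.zeros((400,780,3),np.uint8);c[:,:400]=a;c[:380,400:760]=b;cv2.imwrite('pics/crop2.png',c)
E
```

```text
scene blue [221.17 188.92] [219, 188, 5, 3, 12] [ 552.5 -169.9   91. ]
scene red [358.32 223.47] [350, 213, 17, 21, 264] [589.5 202.1  34. ]
top blue [338.47 234.97] [336, 232, 6, 7, 36] [ 554.3 -166.5   91. ]
top blue [351.  276.5] [348, 273, 7, 8, 38] [ 450.5 -195.3   91. ]
top red [195.07 230.38] [186, 222, 18, 18, 179] [571.5 205.2  34. ]
```

View pics/crop.png

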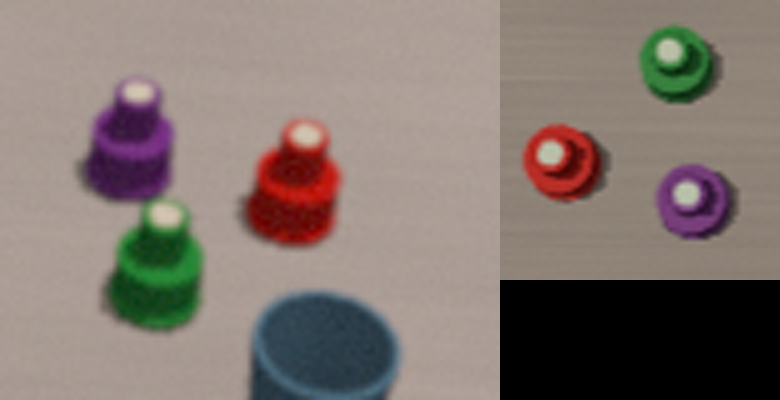

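View pics/crop2.png

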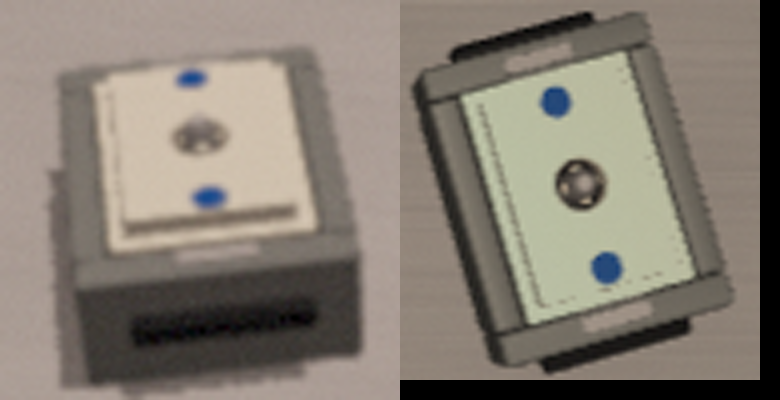

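The enlarged crop confirms the red cap as the target: a plain round knob with a white top, at scene (361,212) and top (192.6,228). The green and purple ones are decoys. The dots are 107.7 mm apart, against 108 given. Next, the exact cap and stud positions.

```bash
python3 - <<'E'
from h import *
S=load('scene0');T=load('top0')
def wh(im,x0,y0,x1,y1):
    hsv=cv2.cvtColor(im['color'],cv2.COLOR_RGB2HSV)[y0:y1,x0:x1].astype(int)
    m=((hsv[...,2]>140)&(hsv[...,1]<70)).astype(np.uint8)
    n,l,s,c=cv2.connectedComponentsWithStats(m)
    return [((c[i]+[x0,y0]).round(2),s[i][4]) for i in range(1,n)]
P={}
for nm,bt,bs in (('red',(188,224,198,233),(356,207,366,216)),('green',(217,198,227,208),(328,221,338,231)),('purple',(222,234,232,243),(322,199,333,207))):
    a=wh(T,*bt);b=wh(S,*bs);print(nm,a,b)
    for c,_ in a: print(' top z62',onz(T,*c,62).round(1))
    for c,_ in b: print(' scn z62',onz(S,*c,62).round(1))
c=np.array([502.4,-180.9])
for z in (104,):
    print('stud top view z104',onz(T,345,255.7,z), 'predicted from dots', proj(T,[*c,104]), proj(S,[*c,104]))
print('dot scene far expected',proj(S,[554.3,-166.5,91]),proj(S,[450.5,-195.3,91]))
print('sauce',onz(T,274,243,90), onz(S,283,212,10))
E
```

```text
red [(array([192.33, 227.88]), np.int32(24))] [(array([360.64, 207.88]), np.int32(25)), (array([360.93, 211.6 ]), np.int32(15))]
 top z62 [574.3 207.7  62. ]
 scn z62 [558.  206.1  62. ]
 scn z62 [572.8 205.9  62. ]
green [(array([221.59, 202.28]), np.int32(29))] [(array([334.  , 225.37]), np.int32(52))]
 top z62 [642.5 133.8  62. ]
 scn z62 [632.6 134.   62. ]
purple [(array([226.03, 238.08]), np.int32(36))] [(array([327.08, 201.55]), np.int32(65)), (array([332., 206.]), np.int32(1))]
 top z62 [548.2 120.   62. ]
 scn z62 [541.3 116.5  62. ]
 scn z62 [558.2 129.6  62. ]
stud top view z104 [ 501.10418388 -179.23555588  104.        ] predicted from dots (np.float64(345.65499763318746), np.float64(255.17915179927908)) (np.float64(220.20420980893917), np.float64(173.52404547820865))
dot scene far expected (np.float64(222.30493574596022), np.float64(189.43849117816134)) (np.float64(218.90789594188962), np.float64(165.87542314020195))
sauce [533.22181217  -3.39957487  90.        ] [538.57947666  -2.48851351  10.        ]
```

>>> {"name": "servo_tool", "arguments": {"increments": [{"dx": 2,"dy": 3,"claw": 1},{"dx": 4,"dy": 6,"claw": 1},{"dx": 6,"dy": 9,"claw": 1},{"dx": 8,"dy": 12,"claw": 1},{"dx": 10,"dy": 15,"claw": 1},{"dx": 12,"dy": 18,"claw": 1},{"dx": 14,"dy": 21,"claw": 1},{"dx": 16,"dy": 24,"claw": 1}]}}

```text
invalid input at $.increments[0]: expected keys dx, dy, dz, ax, ay, az, claw
```

>>> {"name": "servo_tool", "arguments": {"increments": [{"dx": 2,"dy": 3,"claw": 1},{"dx": 4,"dy": 6,"claw": 1},{"dx": 6,"dy": 9,"claw": 1},{"dx": 8,"dy": 12,"claw": 1},{"dx": 9.5,"dy": 15,"claw": 1},{"dx": 11.2,"dy": 17.9,"dz": -2,"claw": 1},{"dx": 11.2,"dy": 17.9,"dz": -4,"claw": 1},{"dx": 11.2,"dy": 17.9,"dz": -6,"claw": 1}]}}

```text
invalid input at $.increments[0]: expected keys dx, dy, dz, ax, ay, az, claw
```

>>> {"name": "servo_tool", "arguments": {"increments": [{"claw": 1},{"claw": 1}]}}

```text
invalid input at $.increments[0]: expected keys dx, dy, dz, ax, ay, az, claw
```

All keys are needed.

>>> {"name": "servo_tool", "arguments": {"increments": [{"dx": 2,"dy": 3,"dz": 0,"ax": 0,"ay": 0,"az": 0,"claw": 1},{"dx": 4,"dy": 6,"dz": 0,"ax": 0,"ay": 0,"az": 0,"claw": 1},{"dx": 6,"dy": 9,"dz": 0,"ax": 0,"ay": 0,"az": 0,"claw": 1},{"dx": 8,"dy": 12,"dz": 0,"ax": 0,"ay": 0,"az": 0,"claw": 1},{"dx": 10,"dy": 15,"dz": 0,"ax": 0,"ay": 0,"az": 0,"claw": 1},{"dx": 12,"dy": 18,"dz": 0,"ax": 0,"ay": 0,"az": 0,"claw": 1},{"dx": 14,"dy": 21,"dz": 0,"ax": 0,"ay": 0,"az": 0,"claw": 1},{"dx": 16,"dy": 24,"dz": 0,"ax": 0,"ay": 0,"az": 0,"claw": 1}]}}

```text
clock: 0.82
eef_pos: [443.2, -343.7, 208.2]
tool_rot: [-1.571, -0.0, -2.692]
force: [-0.2, 0.2, 0.3]
width: -0.1
```

>>> {"name": "servo_tool", "arguments": {"increments": [{"dx": 2,"dy": 3,"dz": 0,"ax": 0,"ay": 0,"az": 0,"claw": 1},{"dx": 4,"dy": 6,"dz": 0,"ax": 0,"ay": 0,"az": 0,"claw": 1},{"dx": 6,"dy": 9,"dz": 0,"ax": 0,"ay": 0,"az": 0,"claw": 1},{"dx": 8,"dy": 12,"dz": 0,"ax": 0,"ay": 0,"az": 0,"claw": 1},{"dx": 10,"dy": 15,"dz": 0,"ax": 0,"ay": 0,"az": 0,"claw": 1},{"dx": 11.2,"dy": 17.8,"dz": -3,"ax": 0,"ay": 0,"az": 0,"claw": 1},{"dx": 11.2,"dy": 17.8,"dz": -6,"ax": 0,"ay": 0,"az": 0,"claw": 1},{"dx": 11.2,"dy": 17.8,"dz": -8,"ax": 0,"ay": 0,"az": 0,"claw": 1}]}}

```text
clock: 1.48
eef_pos: [554.7, -163.5, 126.0]
tool_rot: [-1.573, -0.001, -2.686]
force: [0.2, -0.2, -0.5]
width: 0.2
```

>>> {"name": "servo_tool", "arguments": {"increments": [{"dx": 0,"dy": 0,"dz": -1,"ax": 0,"ay": 0,"az": 0,"claw": 1},{"dx": 0,"dy": 0,"dz": -1,"ax": 0,"ay": 0,"az": 0,"claw": 1}]}}

```text
clock: 1.65
eef_pos: [552.7, -167.0, 115.9]
tool_rot: [-1.574, -0.004, -2.692]
force: [-1.1, -0.4, 1.3]
width: 0.0
```

```bash
python3 - <<'E'
from h import *
im=snap('scene','s1'); b=snap('top','t1')
a=cv2.resize(im['color'][110:230,160:260],None,fx=4,fy=4)[:,:,::-1]
b=cv2.resize(b['color'][190:310,290:390],None,fx=4,fy=4)[:,:,::-1]
cv2.imwrite('pics/c3.png',np.hstack([a,b]));print(read_state()['eef_pos'])
E
```

```text
[ 554.89462879 -168.09599642  118.79999439]
```

View pics/c3.png

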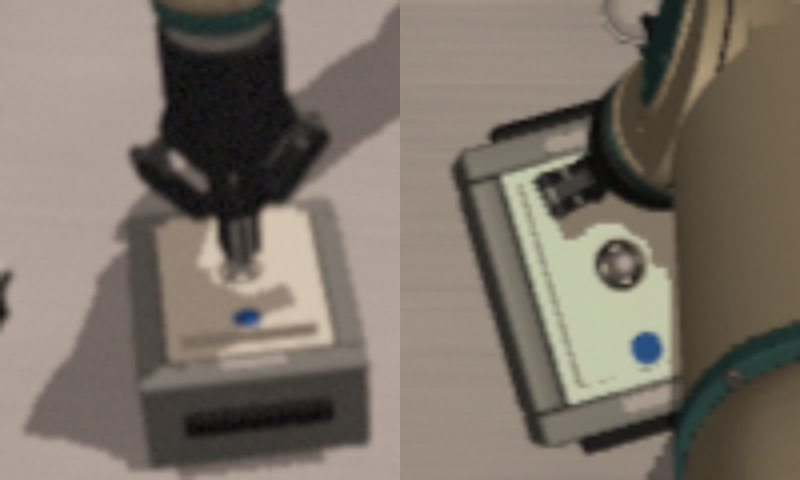

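The tip is 27 mm above the far dot, and laterally it is within about 2 mm. Pressing now, slowly.

>>> {"name": "servo_tool", "arguments": {"increments": [{"dx": 0,"dy": 0.1,"dz": -0.8,"ax": 0,"ay": 0,"az": 0,"claw": 1},{"dx": 0,"dy": 0.1,"dz": -1.6,"ax": 0,"ay": 0,"az": 0,"claw": 1},{"dx": 0,"dy": 0.1,"dz": -2.2,"ax": 0,"ay": 0,"az": 0,"claw": 1},{"dx": 0,"dy": 0.1,"dz": -2.6,"ax": 0,"ay": 0,"az": 0,"claw": 1},{"dx": 0,"dy": 0.1,"dz": -3.0,"ax": 0,"ay": 0,"az": 0,"claw": 1},{"dx": 0,"dy": 0.1,"dz": -3.4,"ax": 0,"ay": 0,"az": 0,"claw": 1},{"dx": 0,"dy": 0.1,"dz": -3.8,"ax": 0,"ay": 0,"az": 0,"claw": 1},{"dx": 0,"dy": 0.1,"dz": -4.1,"ax": 0,"ay": 0,"az": 0,"claw": 1}]}}

```text
clock: 2.42
eef_pos: [554.5, -166.4, 76.9]
tool_rot: [-1.571, -0.0, -2.692]
force: [0.0, 0.4, -0.1]
width: -0.2
```

>>> {"name": "servo_tool", "arguments": {"increments": [{"dx": 0,"dy": 0,"dz": -0.1,"ax": 0,"ay": 0,"az": 0,"claw": 1},{"dx": 0,"dy": 0,"dz": -0.2,"ax": 0,"ay": 0,"az": 0,"claw": 1}]}}

```text
clock: 2.58
eef_pos: [554.6, -166.3, 75.1]
tool_rot: [-1.571, -0.0, -2.692]
force: [0.4, -0.6, 0.6]
width: 0.0
```

>>> {"name": "servo_tool", "arguments": {"increments": [{"dx": 0,"dy": 0,"dz": -0.1,"ax": 0,"ay": 0,"az": 0,"claw": 1},{"dx": 0,"dy": 0,"dz": -0.2,"ax": 0,"ay": 0,"az": 0,"claw": 1},{"dx": 0,"dy": 0,"dz": -0.2,"ax": 0,"ay": 0,"az": 0,"claw": 1}]}}

```text
clock: 2.83
eef_pos: [554.6, -166.4, 73.3]
tool_rot: [-1.571, 0.0, -2.692]
force: [0.2, 0.4, 0.1]
width: -0.2
```

```bash
python3 - <<'E'
from h import *
im=snap('scene','s2'); b=snap('top','t2')
a=cv2.resize(im['color'][110:230,160:260],None,fx=4,fy=4)[:,:,::-1]
b=cv2.resize(b['color'][190:310,290:390],None,fx=4,fy=4)[:,:,::-1]
cv2.imwrite('pics/c4.png',np.hstack([a,b]));s=read_state();print(s['eef_pos'],s['force'])
E
```

```text
[ 554.68903052 -166.40142661   73.38667997] [-0.7446372   0.64565848 -0.72094953]
```

View pics/c4.png

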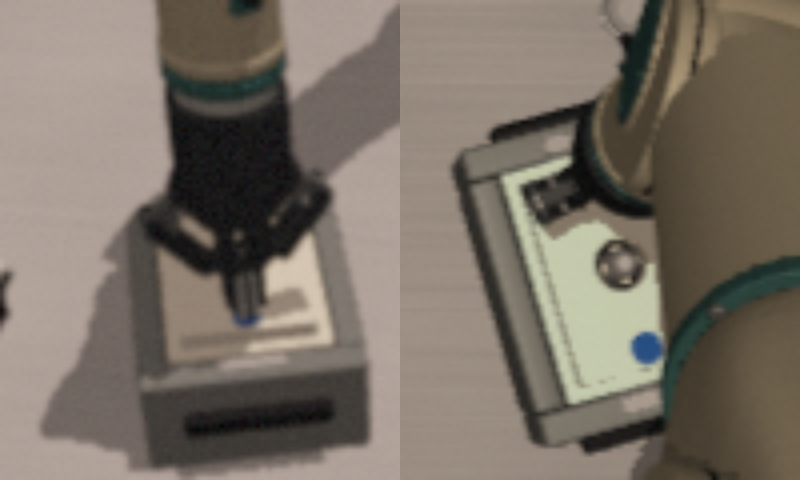

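```bash
python3 - <<'E'
from h import *
S=load('s2');T=load('t2');e=[554.7,-166.4,73.4]
for n,im,o in (('S',S,(160,110)),('T',T,(290,190))):
    for z in (73.4,77,91): print(n,z,[round(4*(p-q),1) for p,q in zip(proj(im,[e[0],e[1],z]),o)])
a=cv2.resize(load('scene0')['color'][110:230,160:260],None,fx=4,fy=4)[:,:,::-1]
b=cv2.resize(S['color'][110:230,160:260],None,fx=4,fy=4)[:,:,::-1]
cv2.imwrite('pics/c5.png',np.hstack([a,b]))
snap('wrist','w2')
E
```

```text
S 73.4 [np.float64(251.1), np.float64(338.2)]
S 77 [np.float64(250.7), np.float64(334.2)]
S 91 [np.float64(249.3), np.float64(318.1)]
T 73.4 [np.float64(188.9), np.float64(182.6)]
T 77 [np.float64(189.8), np.float64(182.0)]
T 91 [np.float64(193.6), np.float64(179.3)]
```

View pics/c5.png

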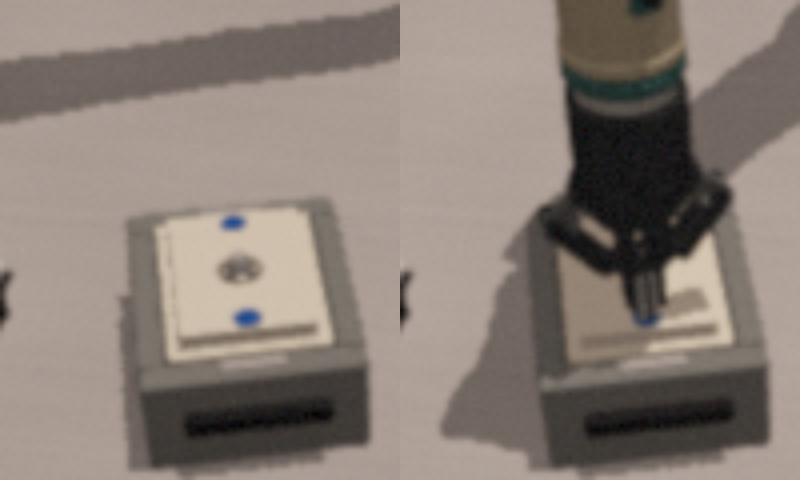

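View pics/w2.png

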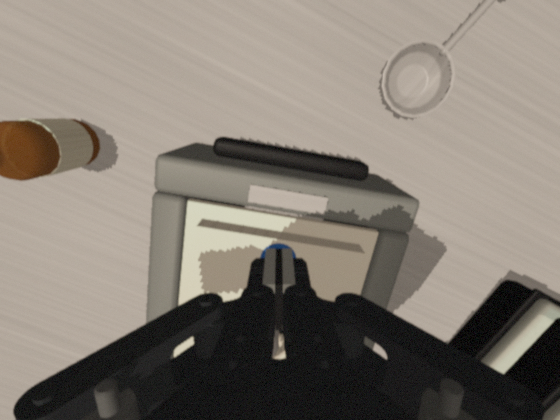

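The cover hasn't moved and there is no force. In the picture the visible tip is some 15–20 mm above the reported TCP. I'll go on by contact and watch the force.

>>> {"name": "servo_tool", "arguments": {"increments": [{"dx": 0,"dy": 0,"dz": -0.15,"ax": 0,"ay": 0,"az": 0,"claw": 1},{"dx": 0,"dy": 0,"dz": -0.3,"ax": 0,"ay": 0,"az": 0,"claw": 1},{"dx": 0,"dy": 0,"dz": -0.3,"ax": 0,"ay": 0,"az": 0,"claw": 1}]}}

```text
clock: 3.23
eef_pos: [554.4, -166.3, 70.0]
tool_rot: [-1.571, -0.0, -2.692]
force: [1.1, 0.4, -1.5]
width: -0.0
```

>>> {"name": "servo_tool", "arguments": {"increments": [{"dx": 0,"dy": 0,"dz": -0.15,"ax": 0,"ay": 0,"az": 0,"claw": 1},{"dx": 0,"dy": 0,"dz": -0.3,"ax": 0,"ay": 0,"az": 0,"claw": 1},{"dx": 0,"dy": 0,"dz": -0.3,"ax": 0,"ay": 0,"az": 0,"claw": 1}]}}

```text
clock: 3.48
eef_pos: [554.2, -166.6, 67.3]
tool_rot: [-1.571, -0.001, -2.692]
force: [-0.6, -0.3, 2.5]
width: 0.1
```

>>> {"name": "servo_tool", "arguments": {"increments": [{"dx": 0,"dy": 0,"dz": -0.15,"ax": 0,"ay": 0,"az": 0,"claw": 1},{"dx": 0,"dy": 0,"dz": -0.3,"ax": 0,"ay": 0,"az": 0,"claw": 1},{"dx": 0,"dy": 0,"dz": -0.3,"ax": 0,"ay": 0,"az": 0,"claw": 1}]}}

```text
clock: 3.73
eef_pos: [554.6, -166.3, 64.0]
tool_rot: [-1.571, 0.0, -2.692]
force: [0.4, -0.3, 0.4]
width: -0.1
```

```bash
python3 - <<'E'
from h import *
im=snap('scene','s3'); w=snap('wrist','w3')
a=cv2.resize(im['color'][110:230,160:260],None,fx=4,fy=4)[:,:,::-1]
cv2.imwrite('pics/c6.png',np.hstack([a,cv2.resize(w['color'][130:370,180:380],None,fx=2,fy=2)[:,:,::-1]]));s=read_state();print(s['eef_pos'],s['force'])
E
```

```text
[ 554.76284706 -166.25124781   64.11023134] [-1.00751238 -0.61130142  0.44691669]
```

View pics/c6.png

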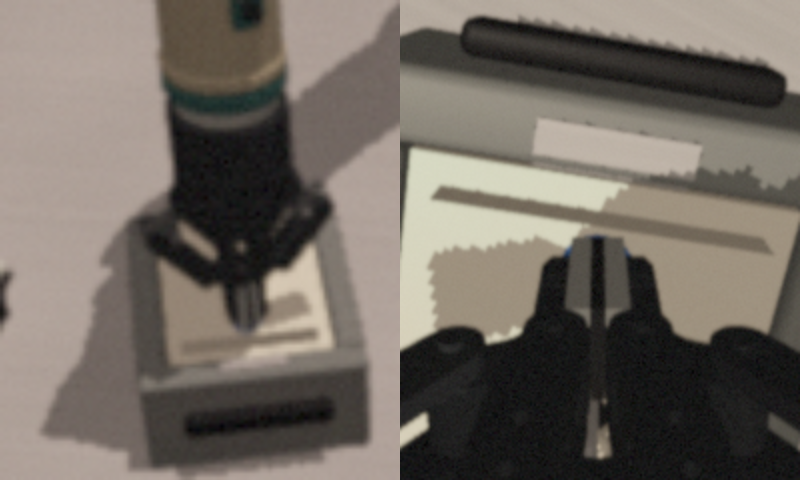

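>>> {"name": "servo_tool", "arguments": {"increments": [{"dx": 0,"dy": 0,"dz": -0.15,"ax": 0,"ay": 0,"az": 0,"claw": 1},{"dx": 0,"dy": 0,"dz": -0.3,"ax": 0,"ay": 0,"az": 0,"claw": 1},{"dx": 0,"dy": 0,"dz": -0.3,"ax": 0,"ay": 0,"az": 0,"claw": 1}]}}

```text
clock: 4.08
eef_pos: [554.5, -166.2, 60.9]
tool_rot: [-1.571, -0.0, -2.692]
force: [-0.4, -0.6, -0.5]
width: -0.1
```

>>> {"name": "servo_tool", "arguments": {"increments": [{"dx": 0,"dy": 0,"dz": -0.15,"ax": 0,"ay": 0,"az": 0,"claw": 1},{"dx": 0,"dy": 0,"dz": -0.3,"ax": 0,"ay": 0,"az": 0,"claw": 1},{"dx": 0,"dy": 0,"dz": -0.3,"ax": 0,"ay": 0,"az": 0,"claw": 1}]}}

```text
clock: 4.33
eef_pos: [554.4, -166.3, 57.9]
tool_rot: [-1.571, -0.0, -2.692]
force: [-0.4, -0.1, -0.1]
width: 0.0
```

>>> {"name": "servo_tool", "arguments": {"increments": [{"dx": 0,"dy": 0,"dz": -0.15,"ax": 0,"ay": 0,"az": 0,"claw": 1},{"dx": 0,"dy": 0,"dz": -0.3,"ax": 0,"ay": 0,"az": 0,"claw": 1},{"dx": 0,"dy": 0,"dz": -0.3,"ax": 0,"ay": 0,"az": 0,"claw": 1}]}}

```text
clock: 4.58
eef_pos: [554.8, -166.5, 56.5]
tool_rot: [-1.57, 0.0, -2.692]
force: [-2.1, 0.2, 9.4]
width: -0.1
```

```bash
cat > v.py <<'E'
from h import *
import sys
k=sys.argv[1]
im=snap('scene','s'+k); w=snap('wrist','w'+k)
a=cv2.resize(im['color'][110:230,160:260],None,fx=4,fy=4)[:,:,::-1]
cv2.imwrite('pics/v%s.png'%k,np.hstack([a,cv2.resize(w['color'][130:370,180:380],None,fx=2,fy=2)[:,:,::-1]]));s=read_state();print(s['eef_pos'],s['force'])
E
python3 v.py 4
```

```text
[ 554.76555792 -166.42584397   56.45172957] [-2.59292977  0.61557346 10.20837652]
```

View pics/v4.png

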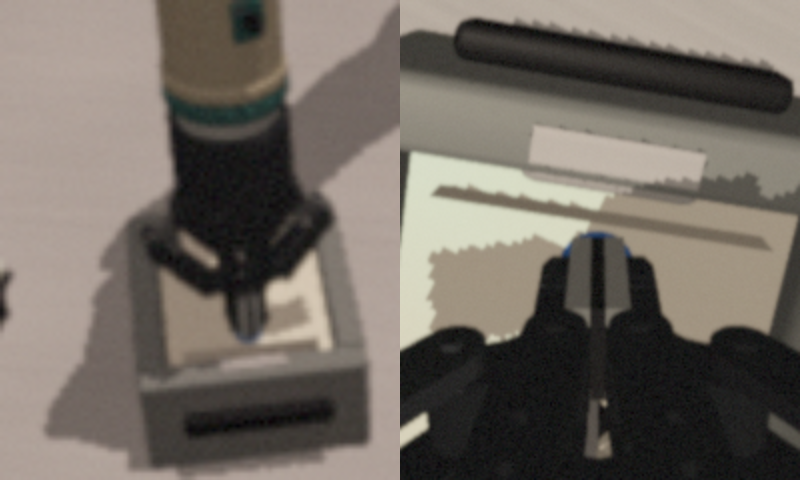

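>>> {"name": "servo_tool", "arguments": {"increments": [{"dx": 0,"dy": 0,"dz": -0.1,"ax": 0,"ay": 0,"az": 0,"claw": 1},{"dx": 0,"dy": 0,"dz": -0.2,"ax": 0,"ay": 0,"az": 0,"claw": 1},{"dx": 0,"dy": 0,"dz": -0.2,"ax": 0,"ay": 0,"az": 0,"claw": 1}]}}

```text
clock: 4.93
eef_pos: [554.9, -166.5, 56.2]
tool_rot: [-1.57, 0.001, -2.692]
force: [-4.9, 2.6, 23.6]
width: 0.1
```

It is on the hard ledge (23 N, no travel), so the far end is down. The real fingertip is about 20 mm above the reported TCP; I'll allow for that offset. Now the near dot.

>>> {"name": "servo_tool", "arguments": {"increments": [{"dx": 0,"dy": 0,"dz": 3,"ax": 0,"ay": 0,"az": 0,"claw": 1},{"dx": 0,"dy": 0,"dz": 6,"ax": 0,"ay": 0,"az": 0,"claw": 1},{"dx": -3,"dy": -0.8,"dz": 7,"ax": 0,"ay": 0,"az": 0,"claw": 1},{"dx": -6.5,"dy": -1.8,"dz": 7,"ax": 0,"ay": 0,"az": 0,"claw": 1},{"dx": -9,"dy": -2.5,"dz": 7,"ax": 0,"ay": 0,"az": 0,"claw": 1},{"dx": -10.4,"dy": -2.9,"dz": 7,"ax": 0,"ay": 0,"az": 0,"claw": 1},{"dx": -10.4,"dy": -2.9,"dz": 5,"ax": 0,"ay": 0,"az": 0,"claw": 1},{"dx": -10.4,"dy": -2.9,"dz": 5,"ax": 0,"ay": 0,"az": 0,"claw": 1}]}}

```text
clock: 5.6
eef_pos: [448.4, -195.3, 101.9]
tool_rot: [-1.573, -0.002, -2.693]
force: [0.5, 0.2, -0.5]
width: 0.3
```

```bash
python3 v.py 5
```

```text
[ 450.66336049 -195.10554321  103.18062879] [-0.5153043  -0.27702038 -0.10270178]
```

View pics/v5.png

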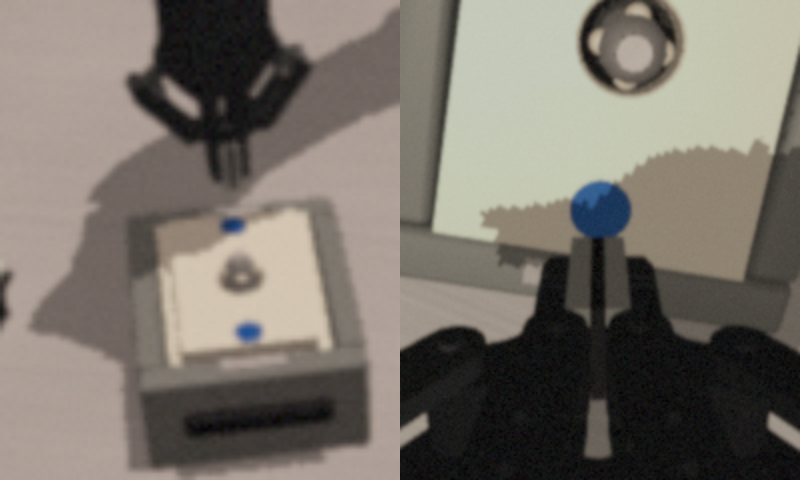

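The far end is down and the tip is above the near dot at crop (600,210). Pressing.

>>> {"name": "servo_tool", "arguments": {"increments": [{"dx": 0,"dy": 0,"dz": -1.2,"ax": 0,"ay": 0,"az": 0,"claw": 1},{"dx": 0,"dy": 0,"dz": -2.4,"ax": 0,"ay": 0,"az": 0,"claw": 1},{"dx": 0,"dy": 0,"dz": -3.0,"ax": 0,"ay": 0,"az": 0,"claw": 1},{"dx": 0,"dy": 0,"dz": -3.4,"ax": 0,"ay": 0,"az": 0,"claw": 1},{"dx": 0,"dy": 0,"dz": -3.7,"ax": 0,"ay": 0,"az": 0,"claw": 1},{"dx": 0,"dy": 0,"dz": -4.0,"ax": 0,"ay": 0,"az": 0,"claw": 1},{"dx": 0,"dy": 0,"dz": -4.3,"ax": 0,"ay": 0,"az": 0,"claw": 1},{"dx": 0,"dy": 0,"dz": -4.5,"ax": 0,"ay": 0,"az": 0,"claw": 1}]}}

```text
clock: 6.37
eef_pos: [451.1, -195.4, 58.4]
tool_rot: [-1.57, 0.001, -2.692]
force: [-0.1, 0.4, 0.7]
width: -0.4
```

>>> {"name": "servo_tool", "arguments": {"increments": [{"dx": 0,"dy": 0,"dz": -0.1,"ax": 0,"ay": 0,"az": 0,"claw": 1},{"dx": 0,"dy": 0,"dz": -0.2,"ax": 0,"ay": 0,"az": 0,"claw": 1}]}}

```text
clock: 6.53
eef_pos: [450.5, -195.4, 56.2]
tool_rot: [-1.571, -0.0, -2.692]
force: [0.1, 0.4, 0.2]
width: -0.2
```

>>> {"name": "servo_tool", "arguments": {"increments": [{"dx": 0,"dy": 0,"dz": -0.1,"ax": 0,"ay": 0,"az": 0,"claw": 1},{"dx": 0,"dy": 0,"dz": -0.2,"ax": 0,"ay": 0,"az": 0,"claw": 1},{"dx": 0,"dy": 0,"dz": -0.2,"ax": 0,"ay": 0,"az": 0,"claw": 1}]}}

```text
clock: 6.78
eef_pos: [450.6, -195.4, 54.2]
tool_rot: [-1.571, -0.0, -2.692]
force: [0.1, -0.3, 0.4]
width: 0.0
```

```bash
python3 v.py 6
```

```text
[ 450.5796514  -195.36472782   54.30296886] [-0.70585957 -0.21422576  1.30877971]
```

View pics/v6.png

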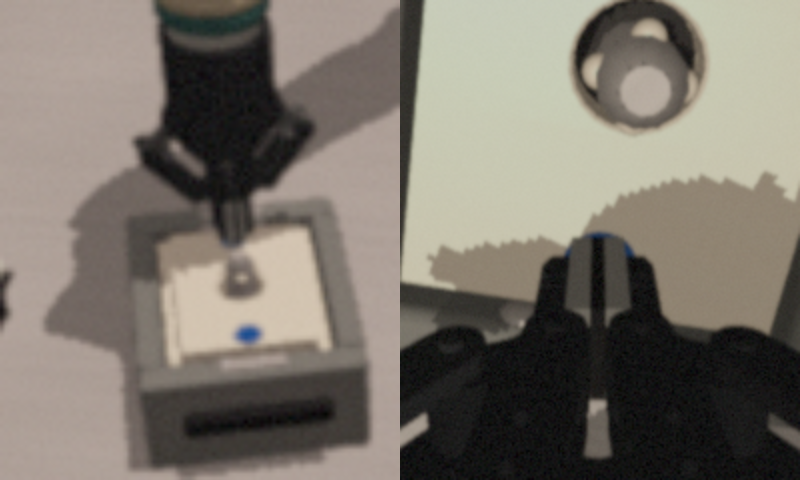

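>>> {"name": "servo_tool", "arguments": {"increments": [{"dx": 0,"dy": 0,"dz": -0.1,"ax": 0,"ay": 0,"az": 0,"claw": 1},{"dx": 0,"dy": 0,"dz": -0.2,"ax": 0,"ay": 0,"az": 0,"claw": 1},{"dx": 0,"dy": 0,"dz": -0.2,"ax": 0,"ay": 0,"az": 0,"claw": 1}]}}

```text
clock: 7.13
eef_pos: [450.8, -195.5, 54.0]
tool_rot: [-1.57, 0.001, -2.692]
force: [-4.1, 1.7, 18.7]
width: -0.0
```

>>> {"name": "servo_tool", "arguments": {"increments": [{"dx": 0,"dy": 0,"dz": -0.1,"ax": 0,"ay": 0,"az": 0,"claw": 1},{"dx": 0,"dy": 0,"dz": -0.2,"ax": 0,"ay": 0,"az": 0,"claw": 1},{"dx": 0,"dy": 0,"dz": -0.2,"ax": 0,"ay": 0,"az": 0,"claw": 1}]}}

```text
clock: 7.38
eef_pos: [450.8, -195.5, 53.9]
tool_rot: [-1.57, 0.001, -2.692]
force: [-6.9, 4.0, 40.5]
width: 0.0
```

Both ends hit hard stops. The 2.3 mm difference is what the tilt would give with the other end still up. Now raise, turn towards the cap and check the cover.

>>> {"name": "servo_tool", "arguments": {"increments": [{"dx": 0,"dy": 0,"dz": 3,"ax": 0,"ay": 0,"az": 0,"claw": 1},{"dx": 0,"dy": 0,"dz": 6,"ax": 0,"ay": 0,"az": 0,"claw": 1},{"dx": 0,"dy": 0,"dz": 10,"ax": 0,"ay": 0,"az": 0,"claw": 1},{"dx": 0,"dy": 3,"dz": 14,"ax": 0,"ay": 0,"az": 0.12,"claw": -1},{"dx": 0.5,"dy": 6.5,"dz": 15,"ax": 0,"ay": 0,"az": 0.24,"claw": -1},{"dx": 1.5,"dy": 10,"dz": 15,"ax": 0,"ay": 0,"az": 0.36,"claw": -1},{"dx": 2.5,"dy": 13.5,"dz": 15,"ax": 0,"ay": 0,"az": 0.48,"claw": -1},{"dx": 3.5,"dy": 17,"dz": 15,"ax": 0,"ay": 0,"az": 0.6,"claw": -1}]}}

```text
clock: 8.05
eef_pos: [486.0, -23.8, 201.3]
tool_rot: [-1.569, 0.001, -2.086]
force: [1.4, 0.1, 0.6]
width: 60.3
```

>>> {"name": "servo_tool", "arguments": {"increments": [{"dx": 1,"dy": 3.5,"dz": 0,"ax": 0,"ay": 0,"az": 0.12,"claw": -1},{"dx": 2,"dy": 7,"dz": 0,"ax": 0,"ay": 0,"az": 0.24,"claw": -1},{"dx": 3,"dy": 10,"dz": 0,"ax": 0,"ay": 0,"az": 0.36,"claw": -1},{"dx": 4,"dy": 13,"dz": 0,"ax": 0,"ay": 0,"az": 0.48,"claw": -1},{"dx": 5,"dy": 16,"dz": 0,"ax": 0,"ay": 0,"az": 0.6,"claw": -1},{"dx": 6,"dy": 19,"dz": 0,"ax": 0,"ay": 0,"az": 0.7,"claw": -1},{"dx": 7.5,"dy": 22,"dz": 0,"ax": 0,"ay": 0,"az": 0.75,"claw": -1},{"dx": 8.8,"dy": 23.2,"dz": 0,"ax": 0,"ay": 0,"az": 0.75,"claw": -1}]}}

```text
clock: 8.72
eef_pos: [573.3, 212.5, 200.5]
tool_rot: [-1.57, 0.004, -1.334]
force: [0.6, 0.6, 1.2]
width: 85.5
```

```bash
python3 - <<'E'
from h import *
im=snap('scene','s7'); w=snap('wrist','w7');t=snap('top','t7')
a=cv2.resize(im['color'][150:230,180:260],None,fx=5,fy=5)[:,:,::-1]
b=cv2.resize(t['color'][207:307,300:400],None,fx=4,fy=4)[:,:,::-1]
cv2.imwrite('pics/v7.png',np.hstack([a,b]));s=read_state();print(s['eef_pos'],s['tool_rot'],s['width'])
for nm,I,box in (('scene',im,(185,150,255,225)),('top',t,(300,210,385,305))):
    hsv=cv2.cvtColor(I['color'],cv2.COLOR_RGB2HSV)
    h,s,v=[hsv[...,i].astype(int) for i in range(3)]
    m=((h>100)&(h<130)&(s>110)&(v>50)).astype(np.uint8)
    n,l,st,c=cv2.connectedComponentsWithStats(m)
    for i in range(1,n):
        if box[0]<c[i][0]<box[2] and box[1]<c[i][1]<box[3]: print(nm,c[i],st[i][4],onz(I,*c[i],77).round(1))
print(proj(im,[554.3,-166.5,77]),proj(im,[450.5,-195.3,77]))
E
```

```text
[573.65553752 207.7780745  199.75994963] [-1.57129019e+00  4.03294066e-04 -1.34026212e+00] 85.36464525897487
scene [218.28571429 169.42857143] 7 [ 449.  -198.5   77. ]
scene [221.83333333 193.08333333] 12 [ 553. -169.   77.]
top [337.5        235.29411765] 34 [ 555.2 -166.5   77. ]
top [350.08108108 276.24324324] 37 [ 451.4 -195.9   77. ]
(np.float64(222.66996406928894), np.float64(193.44359117369953)) (np.float64(219.2753523433406), np.float64(169.8033010434217))
```

View pics/v7.png

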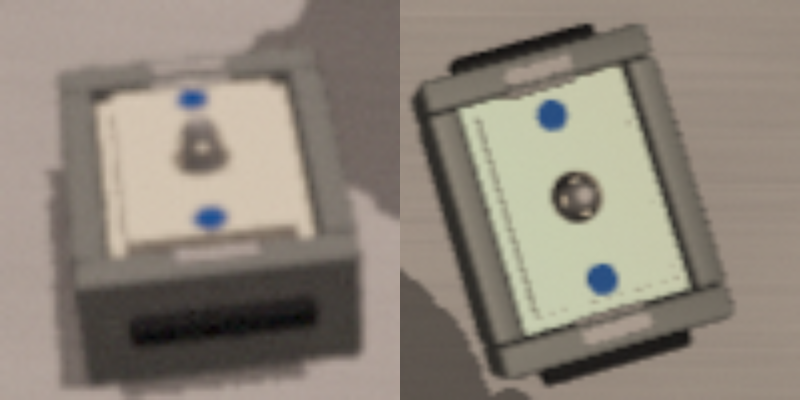

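View pics/w7.png

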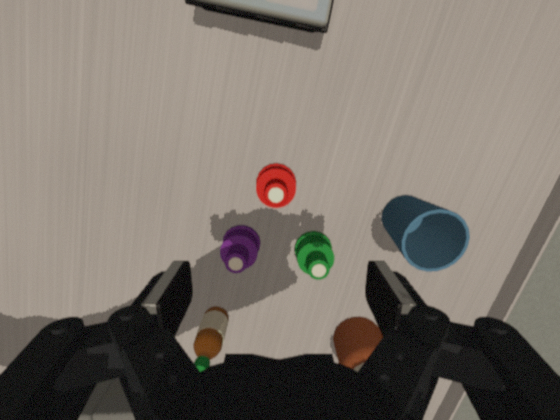

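The cover is seated: the dots match z=77 within half a pixel in the scene view. Descend part way over the red cap and check.

>>> {"name": "servo_tool", "arguments": {"increments": [{"dx": 0,"dy": 0,"dz": -3,"ax": 0,"ay": 0,"az": 0,"claw": -1},{"dx": 0,"dy": 0,"dz": -6,"ax": 0,"ay": 0,"az": 0,"claw": -1},{"dx": 0,"dy": 0,"dz": -9,"ax": 0,"ay": 0,"az": 0,"claw": -1},{"dx": 0,"dy": 0,"dz": -12,"ax": 0,"ay": 0,"az": 0,"claw": -1},{"dx": 0,"dy": 0,"dz": -14,"ax": 0,"ay": 0,"az": 0,"claw": -1},{"dx": 0,"dy": 0,"dz": -14,"ax": 0,"ay": 0,"az": 0,"claw": -1}]}}

```text
clock: 9.37
eef_pos: [569.8, 203.2, 56.1]
tool_rot: [-1.58, -0.003, -1.343]
force: [-0.7, -0.5, -0.6]
width: 85.0
```

```bash
cat > v2.py <<'E'
from h import *
import sys
k=sys.argv[1]
im=snap('scene','s'+k); w=snap('wrist','w'+k); t=snap('top','t'+k)
a=cv2.resize(im['color'][130:250,300:420],None,fx=4,fy=4)[:,:,::-1]
b=cv2.resize(w['color'],(640,480))[:,160:480,::-1]
b=w['color'][:,:,::-1][0:420,140:420]; b=cv2.resize(b,(320,480))
cv2.imwrite('pics/v%s.png'%k,np.hstack([a,b]));s=read_state();print(s['eef_pos'],s['force'],s['width'])
E
python3 v2.py 8
```

```text
[574.18976799 206.17746845  61.46092221] [0.78448832 0.43776092 0.73532597] 85.33446637195212
```

View pics/v8.png

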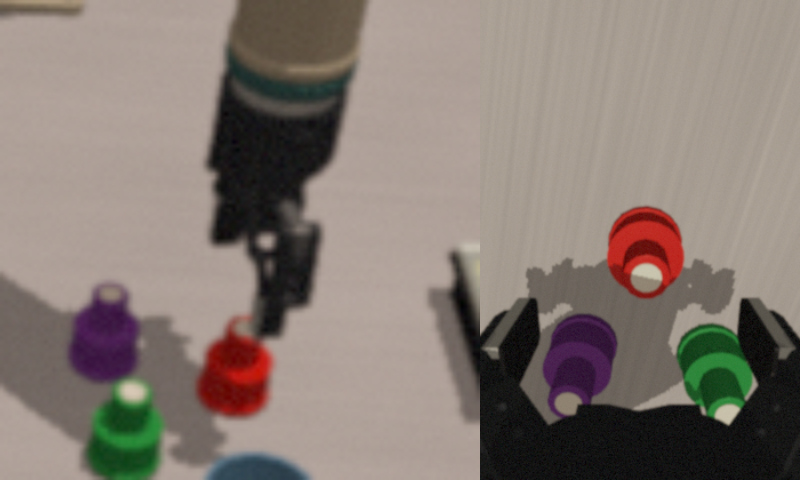

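```bash
python3 - <<'E'
from h import *
w=load('w8');s=load('s8')
print(proj(w,[573.5,206.8,62]))
hsv=cv2.cvtColor(w['color'],cv2.COLOR_RGB2HSV).astype(int)
m=((hsv[...,1]<70)&(hsv[...,2]>120)).astype(np.uint8)[225:255,270:300]
n,l,st,c=cv2.connectedComponentsWithStats(m)
for i in range(1,n): print(c[i]+[270,225],st[i][4], onz(w,*(c[i]+[270,225]),62))
for px in [(285,240)]: print(onz(w,*px,62))
cv2.imwrite('pics/z.png',cv2.resize(w['color'][200:270,250:320],None,fx=7,fy=7)[:,:,::-1])
j=np.array([np.cos(.23),np.sin(.23)])
for z in (60,80,90,100): print(z,[(4*(a-b)).round(0) for a,b in zip(proj(s,[*(np.array([574.2,206.2])+48*j),z]),(300,130))])
E
```

```text
(np.float64(282.2899392047135), np.float64(245.2658780617745))
[285.23092369 242.437751  ] 498 [574.77796636 208.97850425  62.        ]
[574.28135897 210.47371182  62.        ]
60 [np.float64(265.0), np.float64(380.0)]
80 [np.float64(270.0), np.float64(358.0)]
90 [np.float64(273.0), np.float64(346.0)]
100 [np.float64(275.0), np.float64(334.0)]
```

View pics/z.png

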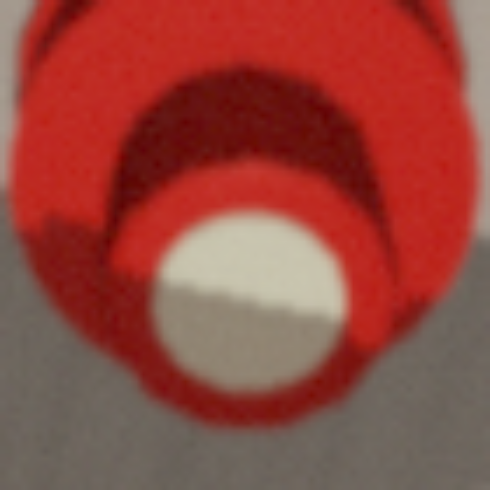

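>>> {"name": "servo_tool", "arguments": {"increments": [{"dx": 0,"dy": 0.1,"dz": -1.2,"ax": 0,"ay": 0,"az": 0,"claw": -1},{"dx": 0,"dy": 0.1,"dz": -2.4,"ax": 0,"ay": 0,"az": 0,"claw": -1},{"dx": 0,"dy": 0.1,"dz": -3.6,"ax": 0,"ay": 0,"az": 0,"claw": -1},{"dx": 0,"dy": 0.1,"dz": -4.5,"ax": 0,"ay": 0,"az": 0,"claw": -1},{"dx": 0,"dy": 0.1,"dz": -4.5,"ax": 0,"ay": 0,"az": 0,"claw": -1},{"dx": 0,"dy": 0.1,"dz": -4.5,"ax": 0,"ay": 0,"az": 0,"claw": -1}]}}

```text
clock: 10.02
eef_pos: [573.0, 207.4, 14.3]
tool_rot: [-1.573, -0.0, -1.342]
force: [-0.7, -0.6, -0.2]
width: 85.3
```

```bash
python3 v2.py 9
```

```text
[574.02262271 207.91555519  15.68392117] [-0.3371684   0.65515715  0.44458803] 85.42183951396389
```

View pics/v9.png

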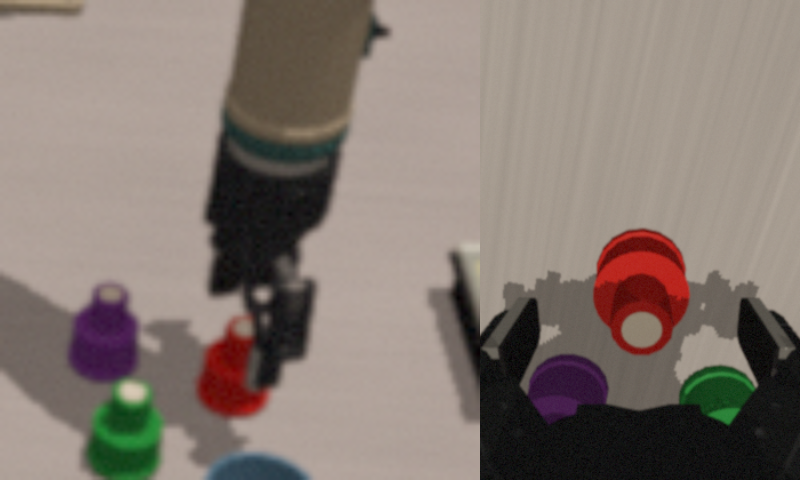

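>>> {"name": "servo_tool", "arguments": {"increments": [{"dx": 0,"dy": 0,"dz": -0.3,"ax": 0,"ay": 0,"az": 0,"claw": -1},{"dx": 0,"dy": 0,"dz": -0.3,"ax": 0,"ay": 0,"az": 0,"claw": -0.5},{"dx": 0,"dy": 0,"dz": -0.3,"ax": 0,"ay": 0,"az": 0,"claw": 0},{"dx": 0,"dy": 0,"dz": -0.3,"ax": 0,"ay": 0,"az": 0,"claw": 1},{"dx": 0,"dy": 0,"dz": -0.3,"ax": 0,"ay": 0,"az": 0,"claw": 1},{"dx": 0,"dy": 0,"dz": -0.3,"ax": 0,"ay": 0,"az": 0,"claw": 1},{"dx": 0,"dy": 0,"dz": -0.3,"ax": 0,"ay": 0,"az": 0,"claw": 1},{"dx": 0,"dy": 0,"dz": -0.3,"ax": 0,"ay": 0,"az": 0,"claw": 1}]}}

```text
clock: 10.83
eef_pos: [573.9, 207.8, 12.6]
tool_rot: [-1.57, 0.0, -1.342]
force: [0.7, -0.3, 2.8]
width: 24.1
```

```bash
python3 v2.py 10
```

```text
[573.91185688 207.76403706  12.55303026] [-0.15725003  1.22335851  2.75250509] 23.994387030589944
```

View pics/v10.png

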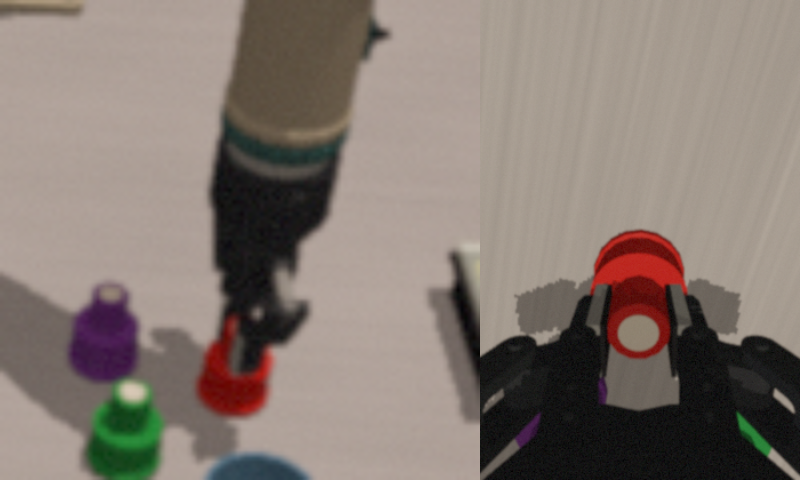

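It is gripped: width 24 mm, upright, on axis. Lift, and measure the stud meanwhile from earlier pictures.

>>> {"name": "servo_tool", "arguments": {"increments": [{"dx": 0,"dy": 0,"dz": 1,"ax": 0,"ay": 0,"az": 0,"claw": 1},{"dx": 0,"dy": 0,"dz": 3,"ax": 0,"ay": 0,"az": 0,"claw": 1},{"dx": 0,"dy": 0,"dz": 6,"ax": 0,"ay": 0,"az": 0,"claw": 1},{"dx": 0,"dy": 0,"dz": 9,"ax": 0,"ay": 0,"az": 0,"claw": 1},{"dx": 0,"dy": 0,"dz": 12,"ax": 0,"ay": 0,"az": 0,"claw": 1},{"dx": 0,"dy": 0,"dz": 15,"ax": 0,"ay": 0,"az": 0,"claw": 1},{"dx": 0,"dy": 0,"dz": 16,"ax": 0,"ay": 0,"az": 0,"claw": 1},{"dx": 0,"dy": 0,"dz": 16,"ax": 0,"ay": 0,"az": 0,"claw": 1}]}}

```text
clock: 11.65
eef_pos: [575.4, 208.5, 175.8]
tool_rot: [-1.565, 0.001, -1.342]
force: [-0.3, -0.1, -1.4]
width: 24.3
```

```bash
python3 - <<'E'
from h import *
w5=load('w5');w6=load('w6');t=load('t7');s=load('s7')
cv2.imwrite('pics/st.png',np.hstack([cv2.resize(w5['color'][120:190,250:350],None,fx=4,fy=4),cv2.resize(w6['color'][120:190,250:350],None,fx=4,fy=4)])[:,:,::-1])
for p in [(297.5,156)]: print('w5 top',onz(w5,*p,104))
print('w6 top',onz(w6,180+245/2,130+90/2,104))
# stud top in top view / scene by crop: top crop (577,196)->, scene (203,147)
print('top',onz(t,300+177/4,207+196/4,104)); print('scene',onz(s,180+203/5,150+147/5,104))
wr=snap('wrist','w11');im=snap('scene','s11')
cv2.imwrite('pics/v11.png',np.hstack([cv2.resize(im['color'][80:200,300:420],None,fx=3,fy=3),cv2.resize(wr['color'],(480,360))])[:,:,::-1])
print(read_state()['eef_pos'],read_state()['force'],read_state()['width'])
E
```

```text
w5 top [ 502.87349354 -180.49641647  104.        ]
w6 top [ 502.56971299 -180.31486922  104.        ]
top [ 500.35395459 -177.35006601  104.        ]
scene [ 528.09806045 -175.02543634  104.        ]
[573.06712011 207.1072135  171.80270243] [ 0.41152053 -0.54865862 -1.75951753] 24.26482075907329
```

View pics/st.png

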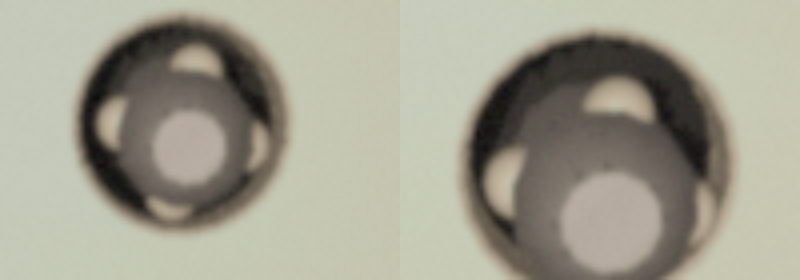

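View pics/v11.png

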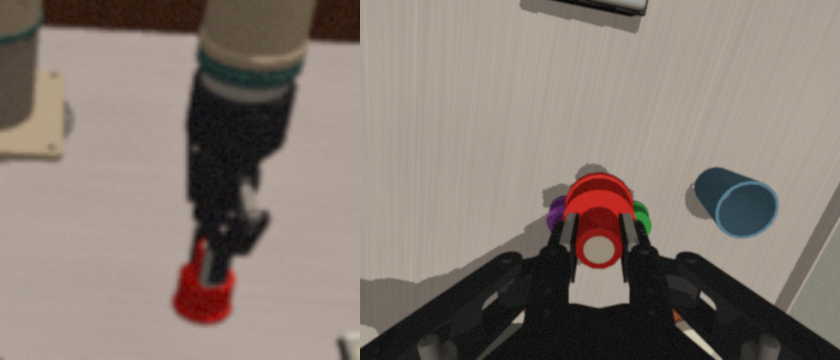

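Lifted and upright. The stud axis is at (502.5,−180.6): wrist views give (502.7,−180.4) and the dot midpoint gives (502.4,−180.9). Carry the cap over.

>>> {"name": "servo_tool", "arguments": {"increments": [{"dx": -0.5,"dy": -2,"dz": 0,"ax": 0,"ay": 0,"az": 0,"claw": 1},{"dx": -1,"dy": -5,"dz": 0,"ax": 0,"ay": 0,"az": 0,"claw": 1},{"dx": -1.5,"dy": -8,"dz": 0,"ax": 0,"ay": 0,"az": 0,"claw": 1},{"dx": -2,"dy": -11,"dz": 0,"ax": 0,"ay": 0,"az": 0,"claw": 1},{"dx": -2.5,"dy": -14,"dz": 0,"ax": 0,"ay": 0,"az": 0,"claw": 1},{"dx": -3,"dy": -17,"dz": 0,"ax": 0,"ay": 0,"az": 0,"claw": 1},{"dx": -3.5,"dy": -20,"dz": 0,"ax": 0,"ay": 0,"az": 0,"claw": 1},{"dx": -4,"dy": -23,"dz": 0,"ax": 0,"ay": 0,"az": 0,"claw": 1}]}}

```text
clock: 12.42
eef_pos: [531.4, -23.8, 170.1]
tool_rot: [-1.575, 0.001, -1.342]
force: [0.7, -0.4, -1.1]
width: 24.7
```

>>> {"name": "servo_tool", "arguments": {"increments": [{"dx": -0.8,"dy": -3,"dz": 0,"ax": 0,"ay": 0,"az": 0,"claw": 1},{"dx": -1.6,"dy": -6,"dz": 0,"ax": 0,"ay": 0,"az": 0,"claw": 1},{"dx": -2.3,"dy": -9,"dz": 0,"ax": 0,"ay": 0,"az": 0,"claw": 1},{"dx": -2.8,"dy": -12,"dz": 0,"ax": 0,"ay": 0,"az": 0,"claw": 1},{"dx": -3.1,"dy": -14,"dz": 0,"ax": 0,"ay": 0,"az": 0,"claw": 1},{"dx": -3.15,"dy": -15.5,"dz": 0,"ax": 0,"ay": 0,"az": 0,"claw": 1},{"dx": -3.15,"dy": -15.85,"dz": 0,"ax": 0,"ay": 0,"az": 0,"claw": 1},{"dx": -3.15,"dy": -15.85,"dz": 0,"ax": 0,"ay": 0,"az": 0,"claw": 1}]}}

```text
clock: 13.08
eef_pos: [500.8, -181.6, 170.6]
tool_rot: [-1.574, 0.002, -1.344]
force: [0.1, 0.7, -0.3]
width: 24.2
```

>>> {"name": "servo_tool", "arguments": {"increments": [{"dx": 0,"dy": 0,"dz": -1,"ax": 0,"ay": 0,"az": 0,"claw": 1},{"dx": 0,"dy": 0,"dz": -2,"ax": 0,"ay": 0,"az": 0,"claw": 1},{"dx": 0,"dy": 0,"dz": -3,"ax": 0,"ay": 0,"az": 0,"claw": 1},{"dx": 0,"dy": 0,"dz": -3.5,"ax": 0,"ay": 0,"az": 0,"claw": 1},{"dx": 0,"dy": 0,"dz": -3.5,"ax": 0,"ay": 0,"az": 0,"claw": 1},{"dx": 0,"dy": 0,"dz": -3.5,"ax": 0,"ay": 0,"az": 0,"claw": 1}]}}

```text
clock: 13.58
eef_pos: [502.0, -180.2, 136.8]
tool_rot: [-1.572, 0.001, -1.341]
force: [0.4, -0.3, -0.5]
width: 24.4
```

```bash
cat > v3.py <<'E'
from h import *
import sys
k=sys.argv[1]
im=snap('scene','s'+k); w=snap('top','t'+k)
a=cv2.resize(im['color'][120:220,170:270],None,fx=4,fy=4)[:,:,::-1]
b=cv2.resize(w['color'][207:307,290:390],None,fx=4,fy=4)[:,:,::-1]
cv2.imwrite('pics/v%s.png'%k,np.hstack([a,b]));s=read_state();print(s['eef_pos'],s['tool_rot'],s['force'],s['width'])
h=cv2.cvtColor(im['color'],cv2.COLOR_RGB2HSV).astype(int)
m=((h[...,0]<6)|(h[...,0]>174))&(h[...,1]>150)&(h[...,2]>60); m[:, :170]=0;m[:,270:]=0
y,x=np.nonzero(m); print('red rows',y.min(),y.max(),'cols',x.min(),x.max())
c=[502.5,-180.6]
for z in (77,93,104): print(z,'foot near edge',[round(float(q),1) for q in proj(im,[c[0]+25,c[1],z])],'axis',[round(float(q),1) for q in proj(im,[*c,z])])
E
python3 v3.py 12
```

```text
[ 502.52981026 -180.66960412  137.53047354] [-1.57022931e+00 -1.98601275e-04 -1.34140325e+00] [ 0.58934701  0.31715367 -1.0971682 ] 24.27523295386864
red rows 154 171 cols 211 228
77 foot near edge [219.4, 186.9] axis [221.0, 181.3]
93 foot near edge [218.9, 182.3] axis [220.6, 176.7]
104 foot near edge [218.6, 179.1] axis [220.3, 173.6]
```

View pics/v12.png

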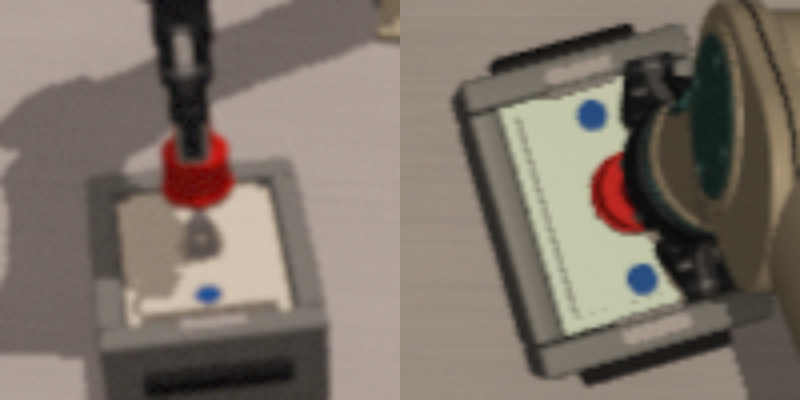

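The cap is aligned over the stud, foot about 20 mm above its top. Lowering.

>>> {"name": "servo_tool", "arguments": {"increments": [{"dx": 0,"dy": 0,"dz": -0.6,"ax": 0,"ay": 0,"az": 0,"claw": 1},{"dx": 0,"dy": 0,"dz": -1.2,"ax": 0,"ay": 0,"az": 0,"claw": 1},{"dx": 0,"dy": 0,"dz": -1.8,"ax": 0,"ay": 0,"az": 0,"claw": 1},{"dx": 0,"dy": 0,"dz": -2.2,"ax": 0,"ay": 0,"az": 0,"claw": 1},{"dx": 0,"dy": 0,"dz": -2.5,"ax": 0,"ay": 0,"az": 0,"claw": 1},{"dx": 0,"dy": 0,"dz": -2.8,"ax": 0,"ay": 0,"az": 0,"claw": 1},{"dx": 0,"dy": 0,"dz": -2.8,"ax": 0,"ay": 0,"az": 0,"claw": 1}]}}

```text
clock: 14.27
eef_pos: [501.8, -180.7, 108.6]
tool_rot: [-1.572, 0.001, -1.342]
force: [0.8, -0.0, -0.4]
width: 23.9
```

>>> {"name": "servo_tool", "arguments": {"increments": [{"dx": 0,"dy": 0,"dz": -0.15,"ax": 0,"ay": 0,"az": 0,"claw": 1},{"dx": 0,"dy": 0,"dz": -0.3,"ax": 0,"ay": 0,"az": 0,"claw": 1},{"dx": 0,"dy": 0,"dz": -0.3,"ax": 0,"ay": 0,"az": 0,"claw": 1}]}}

```text
clock: 14.52
eef_pos: [502.1, -180.8, 106.2]
tool_rot: [-1.571, 0.0, -1.342]
force: [-0.6, 1.0, 0.4]
width: 23.9
```

>>> {"name": "servo_tool", "arguments": {"increments": [{"dx": 0,"dy": 0,"dz": -0.15,"ax": 0,"ay": 0,"az": 0,"claw": 1},{"dx": 0,"dy": 0,"dz": -0.3,"ax": 0,"ay": 0,"az": 0,"claw": 1},{"dx": 0,"dy": 0,"dz": -0.3,"ax": 0,"ay": 0,"az": 0,"claw": 1}]}}

```text
clock: 14.77
eef_pos: [502.7, -181.3, 103.9]
tool_rot: [-1.57, -0.001, -1.342]
force: [-1.2, -0.6, 5.3]
width: 24.1
```

>>> {"name": "servo_tool", "arguments": {"increments": [{"dx": 0,"dy": 0,"dz": -0.15,"ax": 0,"ay": 0,"az": 0,"claw": 1},{"dx": 0,"dy": 0,"dz": -0.3,"ax": 0,"ay": 0,"az": 0,"claw": 1},{"dx": 0,"dy": 0,"dz": -0.3,"ax": 0,"ay": 0,"az": 0,"claw": 1}]}}

```text
clock: 15.02
eef_pos: [502.6, -181.2, 100.5]
tool_rot: [-1.57, -0.001, -1.342]
force: [0.7, -1.3, -0.6]
width: 24.3
```

>>> {"name": "servo_tool", "arguments": {"increments": [{"dx": 0,"dy": 0,"dz": -0.15,"ax": 0,"ay": 0,"az": 0,"claw": 1},{"dx": 0,"dy": 0,"dz": -0.3,"ax": 0,"ay": 0,"az": 0,"claw": 1},{"dx": 0,"dy": 0,"dz": -0.3,"ax": 0,"ay": 0,"az": 0,"claw": 1}]}}

```text
clock: 15.27
eef_pos: [502.1, -180.9, 96.9]
tool_rot: [-1.571, 0.0, -1.342]
force: [0.7, -0.7, -2.4]
width: 24.3
```

The force rose and then dropped, so it has clicked. On down to the cover.

>>> {"name": "servo_tool", "arguments": {"increments": [{"dx": 0,"dy": 0,"dz": -0.2,"ax": 0,"ay": 0,"az": 0,"claw": 1},{"dx": 0,"dy": 0,"dz": -0.4,"ax": 0,"ay": 0,"az": 0,"claw": 1},{"dx": 0,"dy": 0,"dz": -0.5,"ax": 0,"ay": 0,"az": 0,"claw": 1},{"dx": 0,"dy": 0,"dz": -0.5,"ax": 0,"ay": 0,"az": 0,"claw": 1}]}}

```text
clock: 15.6
eef_pos: [501.8, -180.9, 91.5]
tool_rot: [-1.572, 0.001, -1.342]
force: [0.5, -1.8, -6.4]
width: 24.2
```

>>> {"name": "servo_tool", "arguments": {"increments": [{"dx": 0,"dy": 0,"dz": -0.15,"ax": 0,"ay": 0,"az": 0,"claw": 1},{"dx": 0,"dy": 0,"dz": -0.3,"ax": 0,"ay": 0,"az": 0,"claw": 1},{"dx": 0,"dy": 0,"dz": -0.3,"ax": 0,"ay": 0,"az": 0,"claw": 1}]}}

```text
clock: 15.85
eef_pos: [502.0, -180.6, 89.6]
tool_rot: [-1.571, 0.0, -1.342]
force: [0.5, -0.1, 0.8]
width: 24.3
```

```bash
python3 v3.py 13
```

```text
[ 501.9932105  -180.59276179   89.52752857] [-1.57102443e+00  1.84591435e-04 -1.34167917e+00] [-0.25441144  0.0828046   2.03262237] 24.194027156822646
red rows 168 185 cols 212 228
77 foot near edge [219.4, 186.9] axis [221.0, 181.3]
93 foot near edge [218.9, 182.3] axis [220.6, 176.7]
104 foot near edge [218.6, 179.1] axis [220.3, 173.6]
```

View pics/v13.png

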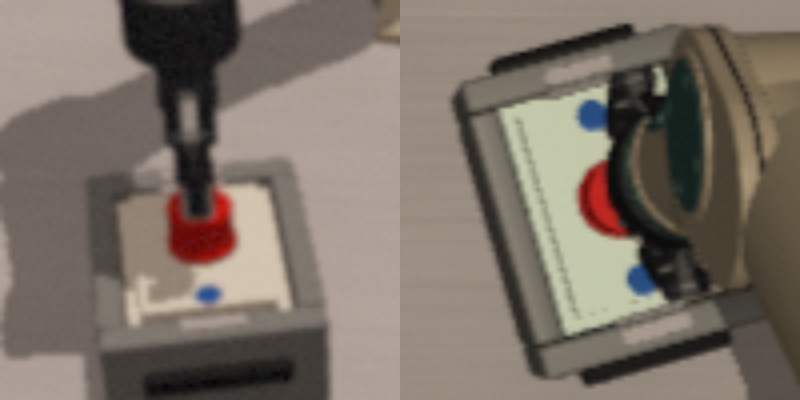

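Just at contact at 89.6, as predicted. Press firmly.

>>> {"name": "servo_tool", "arguments": {"increments": [{"dx": 0,"dy": 0,"dz": -0.1,"ax": 0,"ay": 0,"az": 0,"claw": 1},{"dx": 0,"dy": 0,"dz": -0.2,"ax": 0,"ay": 0,"az": 0,"claw": 1},{"dx": 0,"dy": 0,"dz": -0.2,"ax": 0,"ay": 0,"az": 0,"claw": 1},{"dx": 0,"dy": 0,"dz": -0.2,"ax": 0,"ay": 0,"az": 0,"claw": 1}]}}

```text
clock: 16.28
eef_pos: [502.1, -180.6, 89.4]
tool_rot: [-1.571, -0.001, -1.342]
force: [-3.5, 1.3, 20.0]
width: 24.2
```

>>> {"name": "servo_tool", "arguments": {"increments": [{"dx": 0,"dy": 0,"dz": -0.05,"ax": 0,"ay": 0,"az": 0,"claw": 1},{"dx": 0,"dy": 0,"dz": -0.05,"ax": 0,"ay": 0,"az": 0,"claw": 1},{"dx": 0,"dy": 0,"dz": -0.05,"ax": 0,"ay": 0,"az": 0,"claw": 1},{"dx": 0,"dy": 0,"dz": -0.05,"ax": 0,"ay": 0,"az": 0,"claw": 1},{"dx": 0,"dy": 0,"dz": -0.05,"ax": 0,"ay": 0,"az": 0,"claw": 1},{"dx": 0,"dy": 0,"dz": -0.05,"ax": 0,"ay": 0,"az": 0,"claw": 1}]}}

```text
clock: 16.78
eef_pos: [502.1, -180.6, 89.4]
tool_rot: [-1.571, -0.001, -1.342]
force: [-5.4, 2.7, 24.5]
width: 24.5
```

```bash
python3 v3.py 14
```

```text
[ 502.16791073 -180.60512129   89.35487217] [-1.57058736e+00 -1.26694152e-03 -1.34159500e+00] [-4.96031377  2.95665313 23.10698547] 24.367518878153632
red rows 168 185 cols 212 228
77 foot near edge [219.4, 186.9] axis [221.0, 181.3]
93 foot near edge [218.9, 182.3] axis [220.6, 176.7]
104 foot near edge [218.6, 179.1] axis [220.3, 173.6]
```

View pics/v14.png

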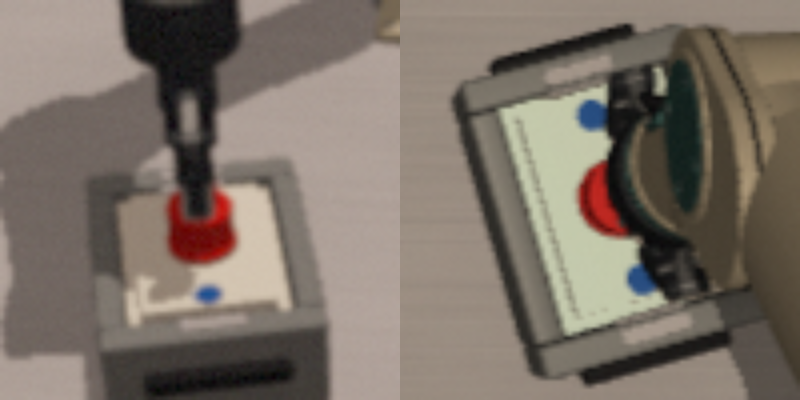

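View pics/s14.png

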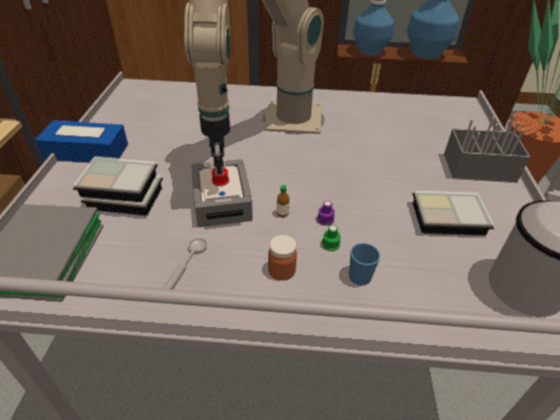

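The red foot's lower edge is at row 185–186, against 186.9 predicted when seated and 182.3 when stopped on the noses. The push is a steady 23 N and the bystanders are in place. Handing in.

```bash
python3 -c "
from cell import *
print(finish_job()); s=read_state(); print(s['clock'],s['eef_pos'],s['force'],s['width'])"
```

```text
the job is handed in; nothing more can be done
None
the job is handed in; nothing more can be done
```

I pressed both blue-dotted ends of the cover down onto their hard ledge. Then I gripped the red cap, carried it over the stud and pushed it through the click onto the cover. I handed the job in at about 17 s with the hand still gripping and pressing.

**Last checks**
- **Cover:** both dots matched rim height (77 mm) to within half a pixel in the scene view, and the near end held at 40 N without moving.
- **Cap:** the force rose and then dropped at the noses. The cap then stopped at the height predicted for a cap seated on the cover, 89.4 mm reported against 89.6 expected. The finger centre line was within 1 mm of the stud axis I had measured, and the tool was upright.
- **Press and grip:** a steady downward push of about 23 N, with the fingers 24 mm apart on the knob.
- **Bystanders:** in the last picture none appeared to have moved.

**Disagreements**
- **Fingertip height:** the shut fingertips sat about 20–23 mm above the reported TCP, so I found heights by contact and from the pictures.
- **Knob width:** the fingers read 24 mm on the 26 mm knob.
- **Stud position:** my rough picks of the stud top from the scene and top views were up to about 26 mm and 4 mm off the other measurements, so I used the wrist views and the midpoint of the dots.

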